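Load the spacer and guide collars on the setting arbor

ROBOT

A 6-joint arm with a two-finger parallel gripper is mounted at the origin on the work surface. World frame = base frame: x ahead of the robot, y to its left, z up, the work surface at z = 0. Lengths are in m, angles in rad, forces in N, time in s.
With the tool pointing down it reaches from about 0.325 to 0.75 m from the base axis. Payload 7.6 kg.
Tool frame: the origin (TCP) lies at the very end of the fingers, on their centre line; the grasp point (between the pads) lies 19 mm behind it (arm.grip_depth is the distance from the TCP to the grasp point, in m); z points along the fingers, y is the direction in which the jaws open and shut (so a half turn about z gives the same grasp; the last joint's range is limited). The gripper opens to 85 mm and grips with 20 to 120 N. Pads are 22 mm wide; open, the fingers measure 114 mm over their backs; the gripper's body (76 mm by 85 mm) begins 54 mm behind the grasp point. The pads swing forward as they close: fully open they stand 13 mm farther back than shut.
Start: joints at [1.203, 0.052, 1.401, -0, 1.689, -0.07], TCP at [0.154, 0.502, 0.2] pointing down, gripper open.
Joint ranges: [-2.9, 2.9], [-0.91, 2.17], [0.12, 2.37], [-1.06, 4.2], [0.26, 2.73], [-2.93, 2.93]. Speed limits (rad/s): [2.57, 2.57, 3.01, 3.14, 3.14, 3.14].

INTERFACE

Orientations are given as a 3x3 rotation matrix whose columns are the frame's x, y, z axes.
In Python, from plant import arm gives the robot as it stands.
- The arm moves only by the tool send_rows, never from a script. Its argument "deltas" is a list that holds one entry, the list of rows, each a list of 7 numbers: the shift along the tool's x, y, z in m, then the turn, a rotation vector about the tool's x, y, z in rad, then the opening, from 0 (shut) to 1 (fully open). In form: [[[tx, ty, tz, ax, ay, az, gripper], ...]]. A call has 1 to 20 rows; each row is the pose to reach, as a shift and turn from the pose commanded when the call began, along the tool's axes at that moment; what a row does not reach only later rows make up. A row lasts 1/10 s, in which the tool goes at most 50 mm and 8.59 degrees, less where a joint would pass 70% of its speed; a pose out of reach is approached as far as the arm can. A call with a gripper value outside its range is refused whole. The fingers move at their own pace and stop on an object; "newtons" is the grip in N (left out, the last holds). Time passes only in rows, so rows that repeat a pose let the fingers close. It gives the time, the measured TCP pose, the force and the opening at its end, in the units of the state.
- arm.sense(): the state, without advancing time (a new reading comes with each control period).
- arm.get_image(name): name is "side" or "top" or "wrist"; returns a dict with "color" (400x640x3 uint8, red, green, blue), "K" (3x3 intrinsics, pixels), "camera_from_world" (4x4, takes a point from world to camera coordinates). Camera axes: x right, y down, z forward; pixel columns grow to the right and rows downward; lengths in m; the calibration is good to about 2 mm. A picture is of the moment at which its call begins. There is no depth.
- arm.sign_off(): hands the job in, once; it reports no verdict.
Trained networks look in the newest picture that a camera, given by its name, has taken for a name from the list of things; names that differ only in an ending like _2 or _b are one class to them, and where a whole thing is asked for, a point or a joint stands for the part that bears it (a point fixed in the world has none). Each returns a list of dicts, best first, with "score" (0 to 1); they miss things now and then, are a little off and sometimes report something else, mostly with a low value. They report only what shows in the picture. A call takes as long as a camera call. They do not tell look-alikes from the thing itself.
- arm.search_frame(camera, thing): "bbox" ([left, top, width, height] as shares, 0 to 1, of the picture: columns of its width, rows of its height, round what is visible of it).
- arm.pinpoint(camera, thing): "at" ([row, column] as shares, 0 to 1, of the picture: columns of its width, rows of its height: a listed point, or the origin of a listed thing).
The state is a dict: "time": time; "qpos": joint angles; "qd": joint speeds; "tau": joint torques, N m; "eef_pos": TCP position; "ee_rot": TCP orientation; "force": force on the tool from outside, world axes, zero at the start; "torque": the same for the moment, N m; "grip_width": finger opening in m.
Only numpy, scipy, OpenCV 4.12 (cv2) and the standard library are available. Lean on these libraries where they do the work, as an engineer would, in place of code of your own. Each camera call takes 0.05 s, during which the arm holds its last target.

TASK

Set up the arbor on the green stand: thread the bare steel collar over the post first, fully home on the flange, then the brass collar on top of it, fully home on the steel one. Lower each collar gently rather than dropping it down the post, and leave the black collar where it lies.

Things in the scene. Friction and masses are not known exactly. Their poses are not given: they have to be found in the camera images.
- arbor_stand: Fixed green block 120 x 120 mm, 25 mm high, upright post at its centre. Origin: centre of its underside on the bench, z up along the post. Dark round flange on the block, 44 mm across, top 37 mm above the bench: the steel collar's seat. Post 24 mm in diameter to 77 mm above the bench, then tapering to 10 mm at its tip, at 97 mm. The brass collar's seat (top of the steel one, home) is at 65 mm.
- steel_collar: Grey bare steel ring, 50 mm outside, 32 mm bore, 28 mm high, about 0.24 kg. Lies flat on the bench at the start; origin at the centre of its underside, z up along the bore; round, so its yaw means nothing.
- brass_collar: Yellow brass ring, 50 mm outside, 32 mm bore, 24 mm high, about 0.23 kg. Lies flat on the bench at the start; origin at the centre of its underside, z up along the bore; round, so its yaw means nothing.
- black_collar: Black plastic ring, 50 mm outside, 32 mm bore, 26 mm high; not needed, to be left alone. Lies flat on the bench at the start; origin at the centre of its underside, z up along the bore; round, so its yaw means nothing. The three lie in any order, centres 100 mm or more apart.
Things that resemble listed ones, but are neither listed nor needed, are in the scene too. Of the things like the steel_collar, leave any that is blue, red or turquoise; of the rest the smaller one is meant.

How it is judged:
By the outcome, as a careful person would: the job done as asked, in the order asked, and still so for the second after the job is handed in, with the robot touching nothing.
It also fails if it takes over 56 s, if anything falls off the work surface, if the arm or the gripper's body presses on something with over 40 N, if the wrist force passes 120 N, or if a joint passes its speed limit or range.

## Working session

There is one attempt and no reset: what is moved stays moved. The work goes in short steps, Python scripts to look and compute and a tool call to move; the robot and the scene stay as the last step left them, time stands still between calls to the robot, and variables do not carry over. Pictures are saved under pics/ and viewed, and the job is handed in when it is done.

Besides the shell and the picture viewer there is one more tool, called after "Emit:" in YAML: its name, and indented under it one key for each argument. send_rows: Moves the arm, as the interface text tells. Its arguments: {"type":"object","properties":{"deltas":{"type":"array","items":{"type":"array","items":{"type":"array","items":{"type":"number"}}}},"newtons":{"type":"number"}},"required":["deltas"]}

```bash
ls && mkdir -p pics && cat > h.py <<'E'
import numpy as np, cv2
from plant import arm
def snap(n,fn):
    d=arm.get_image(n); cv2.imwrite('pics/'+fn,d['color'][:,:,::-1]); return d
def ray(d,u,v,z):
    K=d['K'];T=np.array(d['camera_from_world']);R=T[:3,:3];t=T[:3,3]
    c=-R.T@t; r=R.T@np.linalg.solve(K,[u,v,1.]); return c+r*(z-c[2])/r[2]
def proj(d,p):
    T=np.array(d['camera_from_world']);q=d['K']@(T[:3,:3]@np.array(p)+T[:3,3]);return q[:2]/q[2]
E
python3 - <<'E'
from h import *
s=arm.sense()
print(s['time'],s['eef_pos'],np.round(s['ee_rot'],3),s['grip_width'],s['force'])
d=snap('top','top0.png')
for n in ['steel_collar','brass_collar','black_collar','arbor_stand']:
    for r in arm.pinpoint('top',n)[:5]:
        v,u=r['at'][0]*400,r['at'][1]*640
        print(n,round(r['score'],2),round(u),round(v),ray(d,u,v,0).round(3))
e=snap('side','side0.png')
E
```

```text
pics
0.0 [0.15391553 0.50155817 0.19866586] [[-0.956  0.293 -0.001]
 [ 0.293  0.956 -0.001]
 [ 0.    -0.002 -1.   ]] 0.08533861192118271 [-0.32252479  1.1756618   0.47156585]
steel_collar 0.95 357 197 [ 0.492 -0.089  0.   ]
steel_collar 0.8 295 253 [0.387 0.025 0.   ]
steel_collar 0.79 358 240 [ 0.411 -0.092  0.   ]
steel_collar 0.67 350 143 [ 0.591 -0.076  0.   ]
steel_collar 0.62 393 273 [ 0.352 -0.154  0.   ]
brass_collar 0.83 441 217 [ 0.455 -0.246  0.   ]
black_collar 0.56 411 140 [ 0.599 -0.19   0.   ]
arbor_stand 0.56 239 178 [0.525 0.128 0.   ]
```

View pics/top0.png

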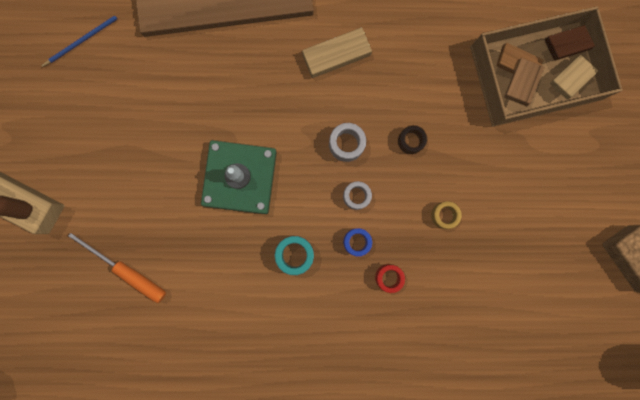

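View pics/side0.png

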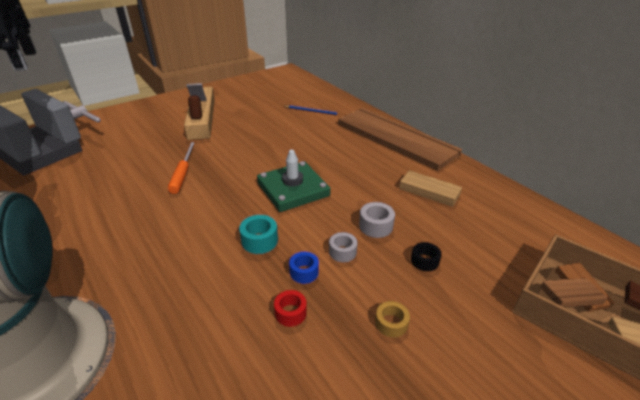

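```bash
python3 - <<'E'
import cv2
a=cv2.imread('pics/top0.png')[110:300,220:470]
cv2.imwrite('pics/top0c.png',cv2.resize(a,None,fx=3,fy=3,interpolation=cv2.INTER_CUBIC))
E
```

```text
(no output)
```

View pics/top0c.png

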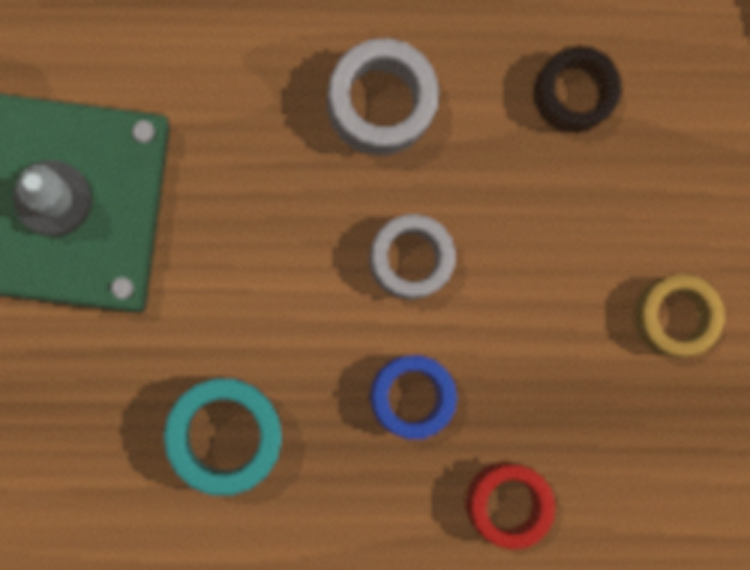

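Candidates for the steel collar in the top picture are the small grey ring (358,195), the large grey ring (348,141), blue (358,242), red (391,279) and turquoise (295,256). By the description, the small grey ring at (358,195) is the one meant, and the crop confirms that. Brass is at (448,215), black at (412,140), and the stand's post base at about (239,178).

Next I'll measure both rings from both cameras.

```bash
cat >> h.py <<'E'
from scipy.optimize import least_squares
def silh(d,x,y,z,h,r=.025):
    a=np.linspace(0,2*np.pi,60)
    P=np.array([proj(d,(x+r*np.cos(t),y+r*np.sin(t),zz)) for zz in (z,z+h) for t in a])
    return cv2.convexHull((P).astype(np.float32))[:,0]
def fitring(d,mask,x0,y0,z,h,S=4):
    # maximise IoU of filled silhouette with filled mask
    from scipy.optimize import minimize
    H,W=mask.shape
    m=cv2.resize(mask.astype(np.float32),None,fx=S,fy=S,interpolation=cv2.INTER_LINEAR)>0.5
    def f(p):
        q=((silh(d,p[0],p[1],z,h)+.5)*S-.5)
        im=np.zeros((H*S,W*S),np.uint8); cv2.fillConvexPoly(im,np.round(q*16).astype(np.int32),1,shift=4)
        i=im>0; return 1-(i&m).sum()/(i|m).sum()
    r=minimize(f,[x0,y0],method='Nelder-Mead',options=dict(initial_simplex=[[x0,y0],[x0+.006,y0],[x0,y0+.006]],xatol=1e-4,fatol=1e-5))
    return r.x,1-r.fun
def fill(mask):
    c,_=cv2.findContours(mask.astype(np.uint8),cv2.RETR_EXTERNAL,cv2.CHAIN_APPROX_NONE)
    if not c: return mask*0
    c=max(c,key=cv2.contourArea); o=np.zeros(mask.shape,np.uint8); cv2.drawContours(o,[cv2.convexHull(c)],-1,1,-1); return o
def colmask(img,kind,box):
    hsv=cv2.cvtColor(img,cv2.COLOR_RGB2HSV).astype(int); H,S,V=hsv[...,0],hsv[...,1],hsv[...,2]
    if kind=='steel': m=(S<75)&(V>70)
    else: m=(H>=17)&(H<=32)&(S>80)&(V>70)
    o=np.zeros(m.shape,bool); l,t,r,b=box; o[t:b,l:r]=m[t:b,l:r]; return fill(o)
E
python3 - <<'E'
from h import *
D={n:arm.get_image(n) for n in('top','side')}
for kind,h,bx in(('steel',.028,{'top':(335,175,380,215),'side':(322,228,362,268)}),('brass',.024,{'top':(425,195,470,235),'side':(368,295,418,342)})):
    x0=(.48,-.09) if kind=='steel' else (.45,-.24)
    for n,b in bx.items():
        m=colmask(D[n]['color'],kind,b)
        print(kind,n,m.sum(),fitring(D[n],m,*x0,0,h))
# stand: green mask, post tip, screws
for n in D:
    d=D[n];hsv=cv2.cvtColor(d['color'],cv2.COLOR_RGB2HSV).astype(int)
    g=((hsv[...,0]>55)&(hsv[...,0]<85)&(hsv[...,1]>90)).astype(np.uint8)
    if n=='top': g[:, 270+10:]=0; 
    g[200 if n=='side' else 400:]=0 if n!='side' else 0
    if n=='side': g[210:]=0
    c=max(cv2.findContours(g,0,1)[0],key=cv2.contourArea)
    q=cv2.approxPolyDP(cv2.convexHull(c),4,True)[:,0]
    print(n,cv2.minAreaRect(c)); print([(tuple(p),ray(d,*p,.025)[:2].round(4)) for p in q])
    print(proj(d,(.525,.128,.097)))
    s=d['color'][130:230,190:290] if n=='top' else d['color'][135:220,240:340]
    cv2.imwrite(f'pics/stand_{n}.png',cv2.resize(s[:,:,::-1],None,fx=6,fy=6,interpolation=cv2.INTER_CUBIC))
E
```

```text
steel top 656 (array([ 0.49289736, -0.08752845]), np.float64(0.9677599701826314))
steel side 712 (array([ 0.49352787, -0.08676883]), np.float64(0.9380924903140714))
brass top 680 (array([ 0.45838041, -0.25091407]), np.float64(0.9517459203369012))
brass side 948 (array([ 0.46036785, -0.24926622]), np.float64(0.8824008849042324))
top ((238.31036376953125, 176.72413635253906), (63.41313552856445, 62.60245132446289), 7.765166282653809)
[((np.int32(269), np.int32(161)), array([0.5523, 0.0712])), ((np.int32(266), np.int32(204)), array([0.4752, 0.0756])), ((np.int32(244), np.int32(209)), array([0.4661, 0.1143])), ((np.int32(213), np.int32(201)), array([0.48  , 0.1692])), ((np.int32(210), np.int32(153)), array([0.5657, 0.1762])), ((np.int32(230), np.int32(144)), array([0.5823, 0.1411])), ((np.int32(252), np.int32(147)), array([0.5773, 0.1018]))]
[229.24663952 169.96829927]
side ((293.2599792480469, 184.3199920654297), (34.93107604980469, 68.02367401123047), 81.8698959350586)
[((np.int32(328), np.int32(194)), array([0.5572, 0.0424])), ((np.int32(272), np.int32(199)), array([0.4557, 0.094 ])), ((np.int32(258), np.int32(177)), array([0.4711, 0.1789])), ((np.int32(307), np.int32(165)), array([0.5839, 0.1571])), ((np.int32(328), np.int32(187)), array([0.5718, 0.062 ]))]
[290.58155161 150.40908112]
```

View pics/stand_top.png

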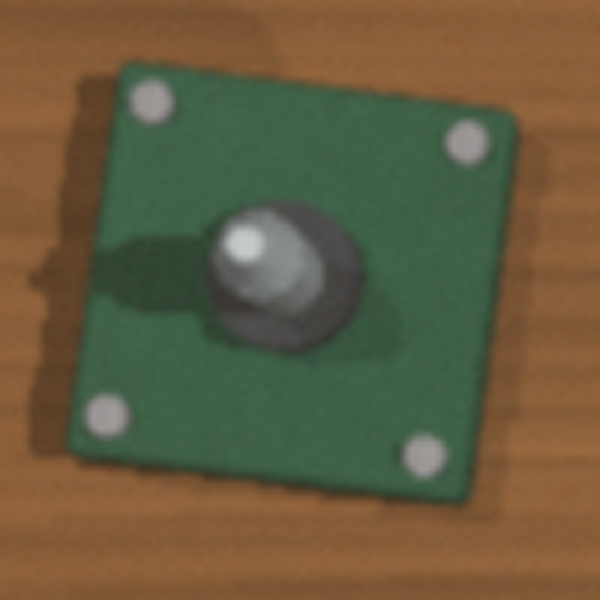

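View pics/stand_side.png

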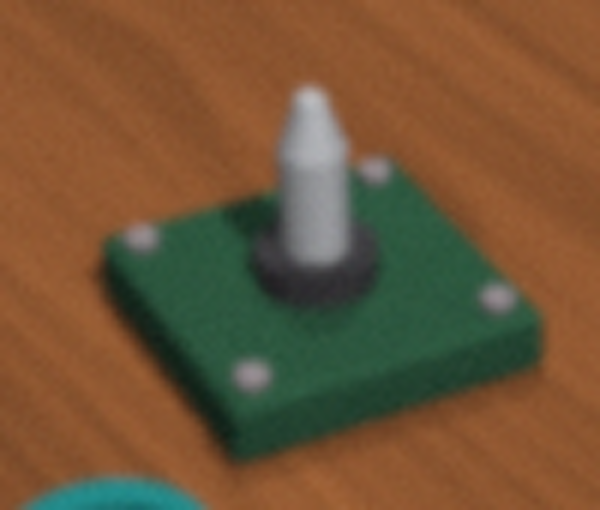

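```bash
python3 - <<'E'
from h import *
D={n:arm.get_image(n) for n in('top','side')}
off={'top':(190,130),'side':(240,135)}
sc={'top':[(151,101),(467,143),(424,456),(107,415)],'side':[(376,171),(498,297),(252,376),(142,237)]}
tip={'top':(243,243),'side':(310,96)}
fl={'top':(288,277),'side':(316,245)}
f=lambda n,p:((p[0]+.5)/6-.5+off[n][0],(p[1]+.5)/6-.5+off[n][1])
for n in D:
    P=np.array([ray(D[n],*f(n,p),.026) for p in sc[n]]);print(n,P[:,:2].round(4).tolist(),P.mean(0)[:2].round(4),
      'side',np.linalg.norm(P-np.roll(P,1,0),axis=1).round(3),'tip',ray(D[n],*f(n,tip[n]),.097)[:2].round(4),'flange',ray(D[n],*f(n,fl[n]),.035)[:2].round(4))
E
```

```text
top [[0.5775, 0.1678], [0.5658, 0.0741], [0.4723, 0.0856], [0.4838, 0.1788]] [0.5248 0.1266] side [0.094 0.095 0.094 0.094] tip [0.5248 0.1267] flange [0.524  0.1249]
side [[0.5788, 0.1686], [0.5679, 0.0759], [0.4738, 0.0867], [0.4852, 0.1808]] [0.5264 0.128 ] side [0.094 0.093 0.095 0.095] tip [0.5257 0.1266] flange [0.5267 0.1286]
```

Emit:
send_rows:
  deltas:
    - [[-0.015,-0.014,0,0,0,-0.02,1],[-0.045,-0.042,0,0,0,-0.06,1],[-0.08,-0.075,0,0,0,-0.1,1],[-0.115,-0.107,0,0,0,-0.14,1],[-0.15,-0.14,0,0,0,-0.18,1],[-0.185,-0.173,0,0,0,-0.22,1],[-0.22,-0.205,0,0,0,-0.26,1],[-0.255,-0.238,0,0,0,-0.297,1],[-0.29,-0.27,0,0,0,-0.297,1],[-0.325,-0.303,0,0,0,-0.297,1],[-0.36,-0.336,0,0,0,-0.297,1],[-0.395,-0.368,0.01,0,0,-0.297,1],[-0.43,-0.401,0.02,0,0,-0.297,1],[-0.46,-0.43,0.035,0,0,-0.297,1],[-0.482,-0.45,0.05,0,0,-0.297,1],[-0.494,-0.461,0.06,0,0,-0.297,1],[-0.4965,-0.4633,0.06,0,0,-0.297,1],[-0.4965,-0.4633,0.06,0,0,-0.297,1]]

```text
time: 2.3
eef_pos: [0.4927, -0.0866, 0.1397]
ee_rot: [[-1.0, 0.001, -0.0], [0.001, 1.0, 0.0], [0.0, 0.0, -1.0]]
force: [0.5, 0.6, 0.8]
grip_width: 0.0856
```

```bash
python3 - <<'E'
from h import *
s=arm.sense()
print(s['time'],s['eef_pos'],np.round(s['ee_rot'],3).tolist(),s['force'])
d=snap('wrist','w1.png')
T=np.array(d['camera_from_world']);print(-T[:3,:3].T@T[:3,3])
for z in (0,.028): print(proj(d,(.493,-.087,z)))
E
```

```text
2.3 [ 0.49268329 -0.08662686  0.13967996] [[-1.0, 0.001, -0.0], [0.001, 1.0, 0.0], [0.0, 0.0, -1.0]] [0.53214066 0.55353261 0.75288587]
[ 0.41053208 -0.08593618  0.31430431]
[317.69757505 170.80384909]
[317.61218845 178.1946446 ]
```

View pics/w1.png

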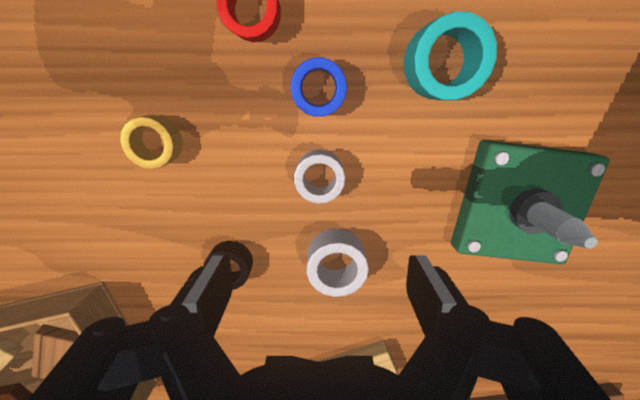

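The wrist picture shows the small grey ring at (320,176), with the blue ring at (319,86) above it and the large grey one at (337,265) below. The predicted spot was (318,178), so I'll refine it with a fit.

```bash
python3 - <<'E'
from h import *
d=arm.get_image('wrist')
for kind,h,b,x0 in(('steel',.028,(285,140,355,212),(.493,-.087)),('brass',.024,(110,105,190,180),(.459,-.25))):
    m=colmask(d['color'],kind,b); print(kind,m.sum(),fitring(d,m,*x0,0,h))
print(ray(d,590,242,.097))
E
```

```text
steel 2194 (array([ 0.49409804, -0.08568911]), np.float64(0.964283747315085))
brass 2638 (array([ 0.46001953, -0.24837547]), np.float64(0.9439384105812054))
[0.52574775 0.12865414 0.097     ]
```

Emit:
send_rows:
  deltas:
    - [[-0.001,0.0005,0.02,0,0,0,1],[-0.001,0.0005,0.055,0,0,0,1],[-0.001,0.0005,0.09,0,0,0,1],[-0.001,0.0005,0.115,0,0,0,1],[-0.001,0.0005,0.128,0,0,0,1],[-0.001,0.0005,0.134,0,0,0,1],[-0.001,0.0005,0.136,0,0,0,1],[-0.001,0.0005,0.136,0,0,0,1]]

```text
time: 3.2
eef_pos: [0.4946, -0.0862, 0.0048]
ee_rot: [[-1.0, 0.001, 0.002], [0.001, 1.0, -0.0], [-0.002, -0.0, -1.0]]
force: [0.9, -0.2, -0.0]
grip_width: 0.0853
```

Emit:
send_rows:
  deltas:
    - [[0,0,0,0,0,0,0.6],[0,0,0,0,0,0,0.4],[0,0,0,0,0,0,0.3],[0,0,0,0,0,0,0.2],[0,0,0,0,0,0,0.2],[0,0,0,0,0,0,0.2],[0,0,0,0,0,0,0.2],[0,0,0,0,0,0,0.2]]
  newtons: 35

```text
time: 4.0
eef_pos: [0.4937, -0.0862, 0.0035]
ee_rot: [[-1.0, 0.001, -0.0], [0.001, 1.0, 0.0], [0.0, 0.0, -1.0]]
force: [-1.1, -0.6, 1.8]
grip_width: 0.0174
```

The fingers closed to 17 mm, so they aren't holding the 50 mm ring. I'll look at what happened.

```bash
python3 - <<'E'
from h import *
snap('wrist','w2.png');d=snap('side','s2.png')
a=cv2.imread('pics/s2.png')[120:340,180:460];cv2.imwrite('pics/s2c.png',cv2.resize(a,None,fx=2.8,fy=2.7))
print(arm.sense()['grip_width'])
E
```

```text
0.017152907897074916
```

View pics/w2.png

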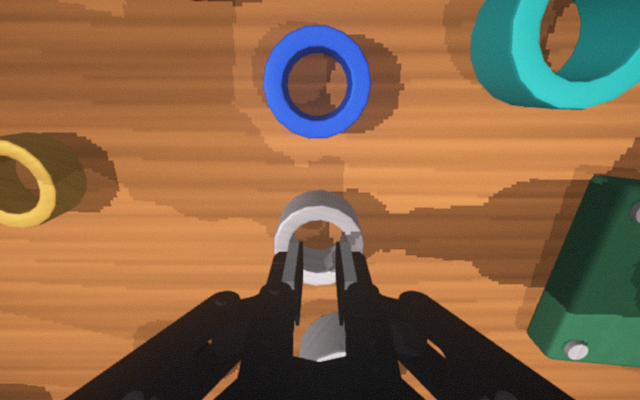

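View pics/s2c.png

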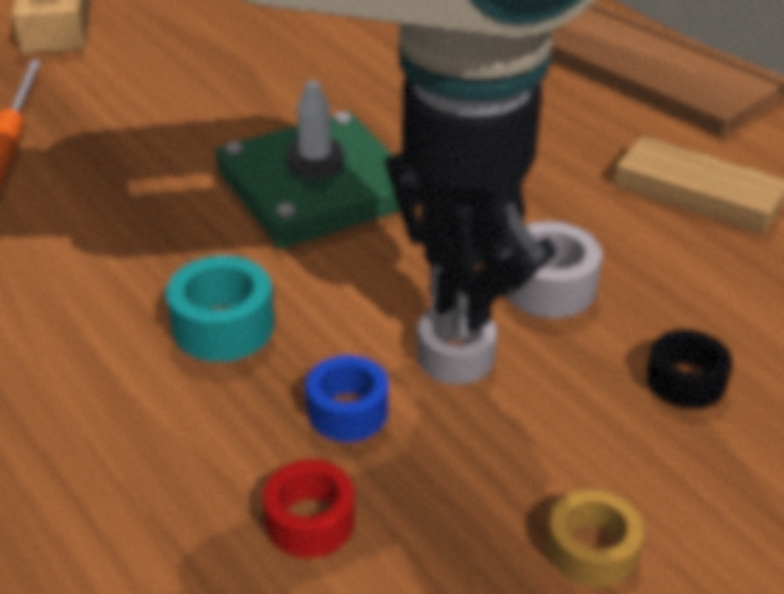

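The fingertips appear to be inside the bore: in the wrist view they show at about (300,240) and (340,235), within the ring centred near (320,237). I'll check the geometry and where the ring is now.

```bash
python3 - <<'E'
from h import *
d=arm.get_image('wrist');e=arm.get_image('side')
s=arm.sense();print(s['eef_pos'],s['force'],s['tau'])
for z in(.0035,.015,.0225,.028): print(z,proj(d,(.4937,-.0862,z)),proj(d,(.4937,-.0862+.0086,z)))
for n,i,h in(('w',d,.028),('s',e,.028)):
    im=i['color'][:,:,::-1].copy()
    for z,c in((0,(0,0,255)),(.028,(0,255,0))):
      for r in(.025,.016):
        q=np.array([proj(i,(.494+r*np.cos(t),-.0862+r*np.sin(t),z)) for t in np.linspace(0,6.28,50)])
        cv2.polylines(im,[np.round(q*16).astype(np.int32)],True,c,1,cv2.LINE_AA,shift=4)
    im=im[150:320,230:410] if n=='w' else im[215:285,300:390]
    cv2.imwrite(f'pics/o_{n}.png',cv2.resize(im,None,fx=4 if n=='w' else 8,fy=3.5 if n=='w' else 8,interpolation=cv2.INTER_CUBIC)[:598])
E
```

```text
[ 0.49373126 -0.08612692  0.00346862] [ 0.34356394 -0.10598282 -0.14505757] [-8.67414019e-04 -3.79475462e+01 -3.18853033e+01  1.59603483e-04
  3.67204166e-04  3.22285439e-05]
0.0035 [317.55524948 227.48519915] [331.39112614 227.48353907]
0.015 [317.48416469 235.88748195] [332.15141217 235.88547749]
0.0225 [317.43301481 241.93344237] [332.69848329 241.93117295]
0.028 [317.39277125 246.69026543] [333.12890539 246.68777746]
```

View pics/o_w.png

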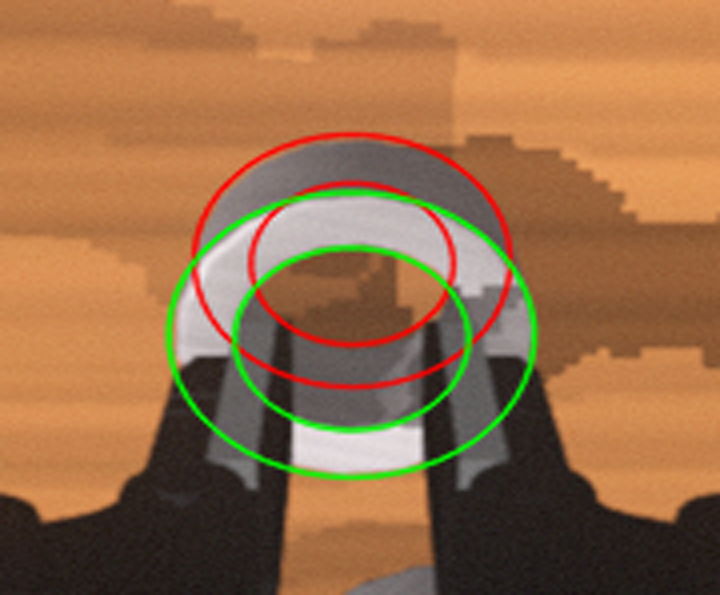

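View pics/o_s.png

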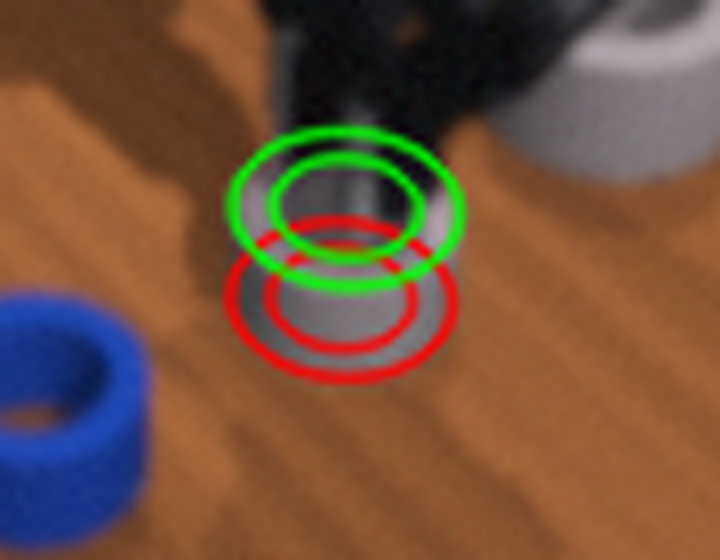

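```bash
python3 - <<'E'
from h import *
d=arm.get_image('wrist');e=arm.get_image('side')
for z in(.0035,.01,.02,.03,.035,.04,.045):
    print(z,'near edge L/R',proj(d,(.4827,-.0862-.0086,z)).round(1),proj(d,(.4827,-.0862+.0086,z)).round(1),'far',proj(d,(.5047,-.0862-.0086,z)).round(1),'side cam L near',proj(e,(.4827,-.0948,z)).round(1),proj(e,(.4827,-.0776,z)).round(1))
im=d['color'][190:290,260:380,::-1];cv2.imwrite('pics/p_w.png',cv2.resize(im,None,fx=6,fy=6,interpolation=cv2.INTER_CUBIC))
im=e['color'][190:270,310:400,::-1];cv2.imwrite('pics/p_s.png',cv2.resize(im,None,fx=7,fy=7,interpolation=cv2.INTER_CUBIC))
E
```

```text
0.0035 near edge L/R [303.4 211.1] [331.6 211.1] far [304.  243.3] side cam L near [340.3 255.7] [334.4 250.2]
0.01 near edge L/R [302.9 215.2] [332.1 215.2] far [303.5 248.3] side cam L near [340.4 253.1] [334.5 247.6]
0.02 near edge L/R [302.  222.2] [332.8 222.2] far [302.7 256.8] side cam L near [340.6 249.1] [334.6 243.5]
0.03 near edge L/R [301.1 230. ] [333.6 230. ] far [301.8 266.2] side cam L near [340.8 244.9] [334.8 239.4]
0.035 near edge L/R [300.6 234.3] [334.1 234.3] far [301.3 271.3] side cam L near [340.9 242.8] [334.9 237.3]
0.04 near edge L/R [300.  238.8] [334.5 238.8] far [300.8 276.7] side cam L near [341.  240.7] [334.9 235.2]
0.045 near edge L/R [299.4 243.6] [335.  243.6] far [300.3 282.4] side cam L near [341.1 238.6] [335.  233.1]
```

View pics/p_w.png

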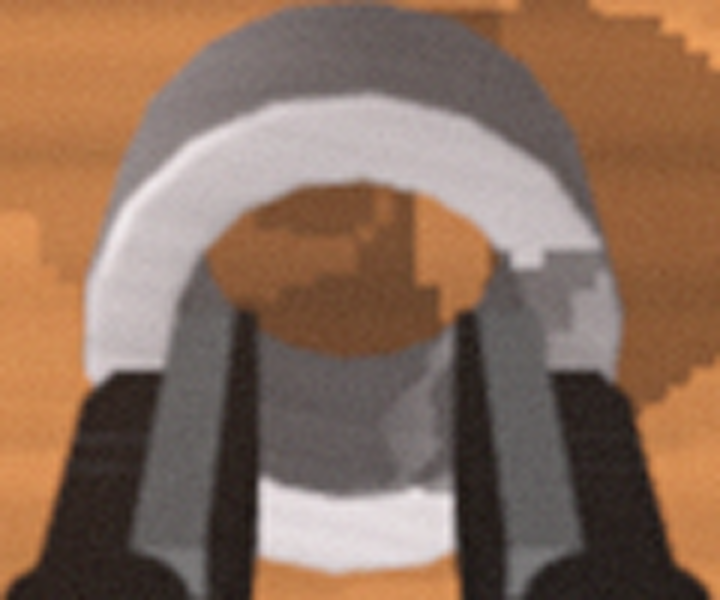

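View pics/p_s.png

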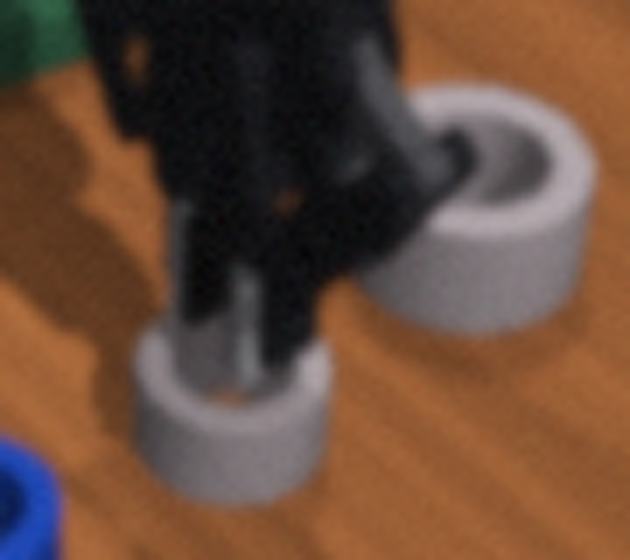

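```bash
python3 - <<'E'
from h import *
print(arm.grip_depth,[a for a in dir(arm) if a[0]!='_'])
s=arm.sense();d=arm.get_image('wrist')
p=np.array(s['eef_pos'])
for hw in(.0086,.0427):
  for t in(0,-.013,-.02,-.025,-.03,-.035,-.04): print(hw,t,[proj(d,p+np.array([dx,hw,-t])).round(1).tolist() for dx in(-.011,0,.011)])
E
python3 - <<'E'
import cv2
a=cv2.imread('pics/w1.png')[230:400,140:500]
cv2.imwrite('pics/w1c.png',cv2.resize(a,None,fx=2.2,fy=2.2))
E
```

```text
0.0187 ['Unreachable', 'get_image', 'grip_depth', 'pinpoint', 'search_frame', 'sense', 'sign_off']
0.0086 0 [[331.7, 211.1], [331.5, 227.5], [331.2, 243.3]]
0.0086 -0.013 [[332.6, 219.7], [332.3, 237.1], [332.1, 253.8]]
0.0086 -0.02 [[333.2, 224.9], [332.9, 242.8], [332.6, 260.0]]
0.0086 -0.025 [[333.6, 228.8], [333.3, 247.2], [333.0, 264.7]]
0.0086 -0.03 [[334.0, 233.0], [333.7, 251.8], [333.4, 269.8]]
0.0086 -0.035 [[334.5, 237.4], [334.1, 256.7], [333.8, 275.1]]
0.0086 -0.04 [[335.0, 242.1], [334.6, 261.9], [334.2, 280.7]]
0.0427 0 [[387.6, 211.1], [386.3, 227.5], [385.1, 243.3]]
0.0427 -0.013 [[392.4, 219.7], [390.9, 237.1], [389.5, 253.8]]
0.0427 -0.02 [[395.3, 224.9], [393.7, 242.8], [392.2, 260.0]]
0.0427 -0.025 [[397.5, 228.8], [395.8, 247.2], [394.2, 264.7]]
0.0427 -0.03 [[399.8, 233.0], [398.0, 251.8], [396.3, 269.7]]
0.0427 -0.035 [[402.3, 237.4], [400.4, 256.7], [398.6, 275.0]]
0.0427 -0.04 [[404.9, 242.1], [402.9, 261.8], [401.0, 280.7]]
```

View pics/w1c.png

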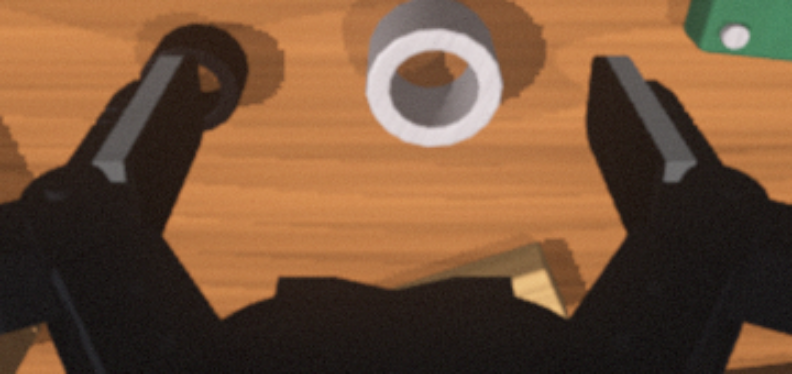

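```bash
python3 - <<'E'
from h import *
s=arm.sense();d=arm.get_image('wrist')
p=np.array(s['eef_pos']);print(d['K'].round(1).tolist())
from scipy.optimize import fsolve
for name,hw,du,v in(('open',.0427,96.7,256),('now',.0086,18.5,241.7),('now',.0086,17.5,241.7)):
    f=lambda q:[proj(d,p+np.array([q[0],hw,q[1]]))[0]-proj(d,p+np.array([q[0],0,q[1]]))[0]-du, proj(d,p+np.array([q[0],hw,q[1]]))[1]-v]
    print(name,'dx, height above TCP',fsolve(f,[-.01,.02]))
E
```

```text
[[308.6, 0.0, 318.9], [0.0, 308.6, 194.0], [0.0, 0.0, 1.0]]
open dx, height above TCP [-0.01194597  0.05469507]
now dx, height above TCP [-0.01451811  0.04618375]
now dx, height above TCP [-0.01064911  0.03884639]
```

The wrist camera geometry shows the open finger ends about 55 mm behind the reported TCP. I expected 13 mm, so the real tips sit about 40 mm higher than the reported TCP. The ring hasn't moved because the fingers closed above it. I'll reopen and go down step by step, watching the force and the picture.

Emit:
send_rows:
  deltas:
    - [[0,0,0,0,0,0,1],[0,0,0,0,0,0,1],[0,0,0,0,0,0,1],[0,0,0,0,0,0,1],[0,0,0,0,0,0,1],[0,0,0,0,0,0,1],[0,0,0.003,0,0,0,1],[0,0,0.007,0,0,0,1],[0,0,0.011,0,0,0,1],[0,0,0.015,0,0,0,1],[0,0,0.019,0,0,0,1],[0,0,0.022,0,0,0,1],[0,0,0.022,0,0,0,1]]

```text
time: 5.7
eef_pos: [0.4934, -0.086, -0.0191]
ee_rot: [[-1.0, 0.001, -0.001], [0.001, 1.0, 0.0], [0.001, 0.0, -1.0]]
force: [-0.1, 0.0, -0.3]
grip_width: 0.0856
```

```bash
python3 - <<'E'
from h import *
s=arm.sense();print(s['eef_pos'],s['force'],s['grip_width'],s['time'])
d=snap('wrist','w3.png');e=snap('side','s3.png')
a=cv2.imread('pics/s3.png')[180:290,280:420];cv2.imwrite('pics/s3c.png',cv2.resize(a,None,fx=5.4,fy=5.4,interpolation=cv2.INTER_CUBIC))
for z in(-.018,0,.01,.02,.03,.035,.04):print(z,proj(e,(.4827,-.0862-.0427,z)),proj(e,(.4827,-.0862+.0427,z)))
E
```

```text
[ 0.4933681  -0.08604919 -0.01912587] [-0.09129111  0.02054017 -0.32185123] 0.08559204143132038 5.7
-0.018 [351.79014249 275.68294635] [323.14060615 248.04629888]
0 [352.3316793  268.60978687] [323.22874534 241.0687086 ]
0.01 [352.63989454 264.58410389] [323.27882495 237.10412794]
0.02 [352.95354411 260.48744166] [323.32972457 233.07463031]
0.03 [353.27277301 256.31790626] [323.38146451 228.97860807]
0.035 [353.43452644 254.20520076] [323.40765613 226.90513328]
0.04 [353.59773145 252.07353579] [323.43406575 224.8144001 ]
```

View pics/w3.png

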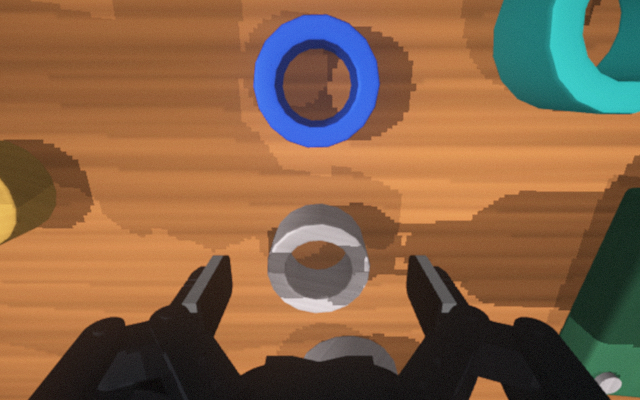

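View pics/s3c.png

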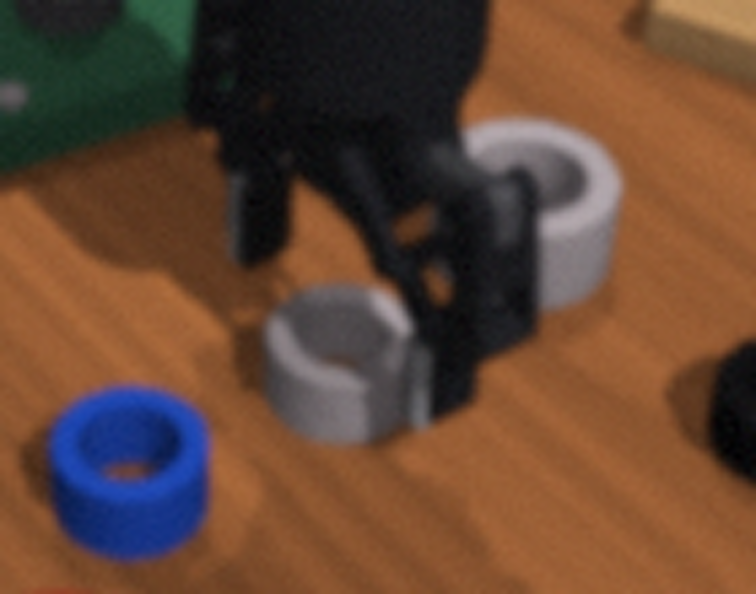

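The side view puts the real tips at z of about 32 mm while the TCP reads −19 mm, so the offset is about 52 mm when open. That agrees with the wrist estimate. I'll go down 23 mm more and close gently.

Emit:
send_rows:
  deltas:
    - [[0,0,0.004,0,0,0,1],[0,0,0.01,0,0,0,1],[0,0,0.016,0,0,0,1],[0,0,0.02,0,0,0,1],[0,0,0.022,0,0,0,1],[0,0,0.023,0,0,0,1],[0,0,0.023,0,0,0,0.8],[0,0,0.023,0,0,0,0.65],[0,0,0.023,0,0,0,0.5],[0,0,0.023,0,0,0,0.4],[0,0,0.023,0,0,0,0.3],[0,0,0.023,0,0,0,0.3],[0,0,0.023,0,0,0,0.3]]
  newtons: 35

```text
time: 7.1
eef_pos: [0.4993, -0.0869, -0.0349]
ee_rot: [[-1.0, 0.001, 0.012], [0.001, 1.0, -0.002], [-0.012, -0.002, -1.0]]
force: [-3.2, 3.0, 32.4]
grip_width: 0.0503
```

```bash
python3 - <<'E'
from h import *
s=arm.sense();print(s['eef_pos'],s['force'],s['grip_width'],s['time'])
d=snap('wrist','w4.png');e=snap('side','s4.png')
a=cv2.imread('pics/s4.png')[180:290,280:420];b=cv2.imread('pics/w4.png')[130:330,210:430]
cv2.imwrite('pics/s4c.png',np.hstack([cv2.resize(a,(400,314),interpolation=cv2.INTER_CUBIC),cv2.resize(b,(345,314))]))
E
```

```text
[ 0.49926189 -0.0869234  -0.03486058] [-3.21916268  3.03040919 32.41658694] 0.050296948246824756 7.1
```

View pics/s4c.png

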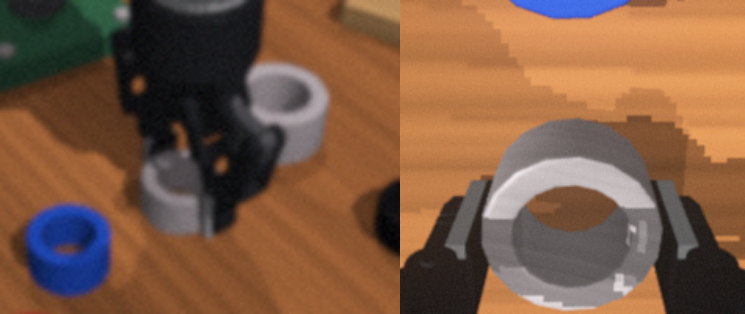

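The collar is gripped (50.3 mm), but the fingertips press on the bench with 32 N and the tool is pushed about 6 mm in x. I'll release, raise 11 mm and regrip centred.

Emit:
send_rows:
  deltas:
    - [[0,0,-0.004,0,0,0,0.5],[0,0,-0.008,0,0,0,0.65],[0,0,-0.011,0,0,0,0.8],[0,0,-0.011,0,0,0,0.8],[0,0,-0.011,0,0,0,0.8],[0,0,-0.011,0,0,0,0.8]]

```text
time: 7.8
eef_pos: [0.4934, -0.0861, -0.031]
ee_rot: [[-1.0, 0.001, -0.001], [0.001, 1.0, 0.0], [0.001, 0.0, -1.0]]
force: [0.4, -0.1, 1.0]
grip_width: 0.0681
```

```bash
python3 - <<'E'
from h import *
s=arm.sense();print(s['eef_pos'],s['force'],s['grip_width'],s['time'])
d=snap('wrist','w5.png')
for z in (0,.028): print(proj(d,(.4935,-.0865,z)))
im=d['color'][:,:,::-1].copy()
for z,c in((0,(0,0,255)),(.028,(0,255,0))):
  for r in(.025,.016):
    q=np.array([proj(d,(.4935+r*np.cos(t),-.0865+r*np.sin(t),z)) for t in np.linspace(0,6.28,50)])
    cv2.polylines(im,[np.round(q*16).astype(np.int32)],True,c,1,cv2.LINE_AA,shift=4)
im=im[130:330,190:450]
cv2.imwrite('pics/w5c.png',cv2.resize(im,None,fx=2.8,fy=2.8))
E
```

```text
[ 0.4933967  -0.08607883 -0.03097387] [ 0.40938079 -0.08643408  0.96104604] 0.06811139966874141 7.8
[316.66997332 252.81803608]
[316.2796948  284.89164781]
```

View pics/w5c.png

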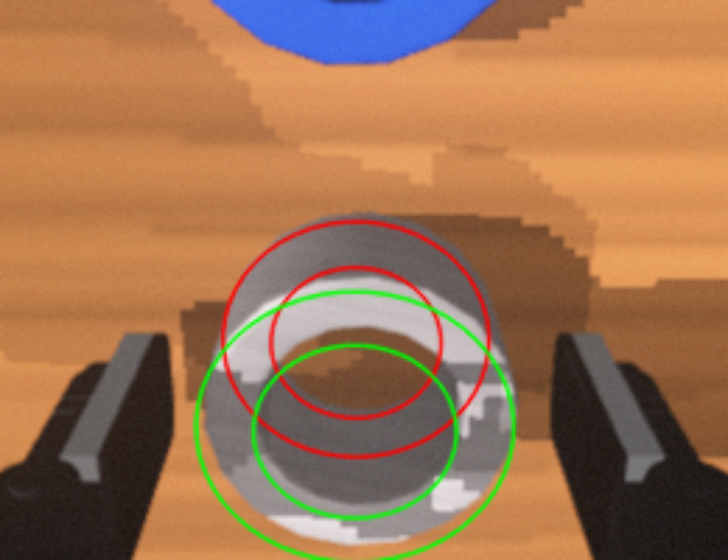

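The ring is upright and centred between the pads. Its rim runs from x=205 to 512 in the crop, with pads at 172 and 555. I'll close and lift.

Emit:
send_rows:
  deltas:
    - [[0,0,0,0,0,0,0.65],[0,0,0,0,0,0,0.55],[0,0,0,0,0,0,0.45],[0,0,0,0,0,0,0.3],[0,0,0,0,0,0,0.3],[0,0,0,0,0,0,0.3]]
  newtons: 40

```text
time: 8.45
eef_pos: [0.4938, -0.0863, -0.0303]
ee_rot: [[-1.0, 0.001, 0.0], [0.001, 1.0, -0.0], [-0.0, -0.0, -1.0]]
force: [-1.7, -0.8, 4.4]
grip_width: 0.0491
```

Emit:
send_rows:
  deltas:
    - [[0,0,-0.002,0,0,0,0.3],[0,0,-0.006,0,0,0,0.3],[0,0,-0.015,0,0,0,0.3],[0,0,-0.03,0,0,0,0.3],[0,0,-0.05,0,0,0,0.3],[0,0,-0.075,0,0,0,0.3],[0,0,-0.1,0,0,0,0.3],[0,0,-0.12,0,0,0,0.3],[0,0,-0.135,0,0,0,0.3],[0,0,-0.14,0,0,0,0.3],[0,0,-0.14,0,0,0,0.3],[0,0,-0.14,0,0,0,0.3]]

```text
time: 9.65
eef_pos: [0.4932, -0.086, 0.1085]
ee_rot: [[-1.0, 0.001, -0.001], [0.001, 1.0, 0.001], [0.001, 0.001, -1.0]]
force: [-0.5, -0.4, -3.4]
grip_width: 0.0493
```

```bash
python3 - <<'E'
from h import *
s=arm.sense();print(s['eef_pos'],s['force'],s['grip_width'],s['time'])
d=snap('wrist','w6.png');e=snap('side','s6.png');t=arm.get_image('top')
a=cv2.imread('pics/s6.png')[100:290,250:430];b=cv2.imread('pics/w6.png')
cv2.imwrite('pics/s6c.png',np.hstack([cv2.resize(a,(380,400),interpolation=cv2.INTER_CUBIC),cv2.resize(b[130:330,220:420],(400,400))]))
E
```

```text
[ 0.49321535 -0.08602321  0.10854783] [-0.47734602 -0.39051725 -3.41533935] 0.049339511390421746 9.65
```

View pics/s6c.png

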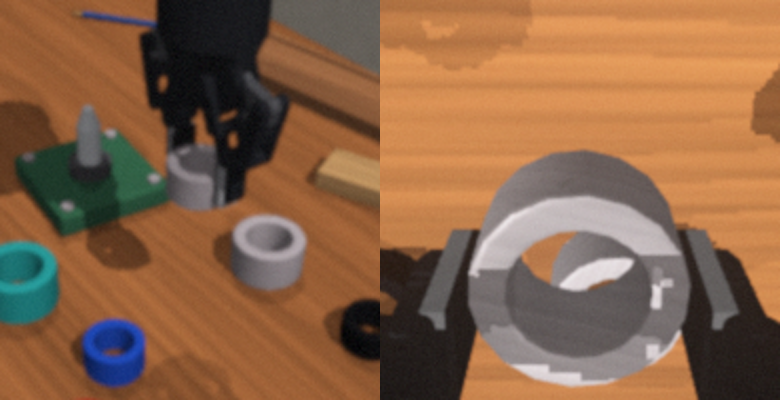

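The collar is held level, with the force reading about its weight. Now I'll carry it over the post.

Emit:
send_rows:
  deltas:
    - [[-0.002,0.01,0,0,0,0,0.3],[-0.005,0.03,0,0,0,0,0.3],[-0.009,0.06,0,0,0,0,0.3],[-0.014,0.09,0,0,0,0,0.3],[-0.018,0.12,0,0,0,0,0.3],[-0.022,0.15,0,0,0,0,0.3],[-0.027,0.18,0,0,0,0,0.3],[-0.03,0.2,0,0,0,0,0.3],[-0.032,0.21,0,0,0,0,0.3],[-0.032,0.213,0,0,0,0,0.3],[-0.032,0.213,0,0,0,0,0.3],[-0.032,0.213,0,0,0,0,0.3]]

```text
time: 11.0
eef_pos: [0.5258, 0.126, 0.1094]
ee_rot: [[-1.0, 0.002, -0.0], [0.002, 1.0, -0.0], [0.0, -0.0, -1.0]]
force: [-0.1, -0.4, -1.9]
grip_width: 0.0491
```

```bash
python3 - <<'E'
from h import *
s=arm.sense();print(s['eef_pos'],s['force'],s['grip_width'],s['time'])
d=snap('wrist','w7.png');e=snap('side','s7.png');p=np.array(s['eef_pos'])
zb=p[2]+.0305
for n,i,(x0,y0,x1,y1) in(('w',d,(220,130,420,330)),('s',e,(230,90,350,210))):
    im=i['color'][:,:,::-1].copy(); im=cv2.resize(im,None,fx=4,fy=4,interpolation=cv2.INTER_CUBIC)
    def pl(x,y,z,r,c):
        q=np.array([proj(i,(x+r*np.cos(t),y+r*np.sin(t),z)) for t in np.linspace(0,6.28,50)])*4+1.5
        cv2.polylines(im,[np.round(q*16).astype(np.int32)],True,c,1,cv2.LINE_AA,shift=4)
    for r in(.016,.025):
        pl(p[0],p[1],zb,r,(0,0,255)); pl(p[0],p[1],zb+.028,r,(0,255,0))
    pl(.525,.127,.097,.005,(255,0,255)); pl(.525,.127,.077,.012,(255,0,255))
    c=im[y0*4:y1*4,x0*4:x1*4]; cv2.imwrite(f'pics/{n}7o.png',cv2.resize(c,(560,560)))
E
```

```text
[0.52584329 0.1260187  0.10942578] [-0.0978639  -0.42278605 -1.90774261] 0.04914847985640613 11.0
```

View pics/w7o.png

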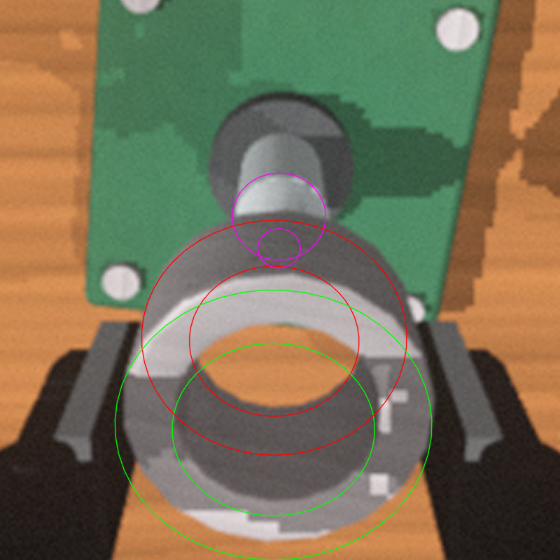

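View pics/s7o.png

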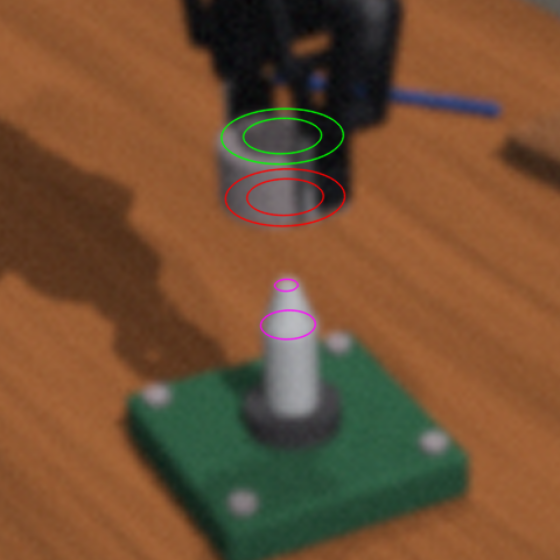

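```bash
python3 - <<'E'
from h import *
s=arm.sense();p=np.array(s['eef_pos'])
d=arm.get_image('wrist');e=arm.get_image('side')
T=np.array(e['camera_from_world']);print('side right',T[0,:3].round(3),'down',T[1,:3].round(3))
def circ(i,x,y,z,r):
    return np.array([proj(i,(x+r*np.cos(t),y+r*np.sin(t),z)) for t in np.linspace(0,2*np.pi,120)])
sc=200/560.
obs=np.array([124,434,272,541])*sc+np.array([220,220,130,130])
def f(q):
    c=circ(d,*q,.025);return [c[:,0].min()-obs[0],c[:,0].max()-obs[1],c[:,1].min()-obs[2],c[:,1].max()-obs[3]]
r=least_squares(f,[p[0],p[1],p[2]+.055]);print('wrist ring top',r.x,r.fun, 'rel TCP',r.x-p)
obs2=np.array([184,378,324,502])*sc+np.array([220,220,130,130])
def f(q):
    c=circ(d,*q,.016);return [c[:,0].min()-obs2[0],c[:,0].max()-obs2[1],c[:,1].min()-obs2[2],c[:,1].max()-obs2[3]]
r=least_squares(f,[p[0],p[1],p[2]+.055]);print('wrist bore top',r.x,r.fun)
im=e['color'][90:210,230:350,::-1];cv2.imwrite('pics/s7z.png',cv2.resize(im[10:70,30:90],(600,600),interpolation=cv2.INTER_CUBIC))
# wrist post: project
w=d['color'][130:330,220:420,::-1];
# flange visible outer: top edge, left, right
obs3=np.array([209,353,92])*sc+np.array([220,220,130])
def f(q):
    c=circ(d,q[0],q[1],.037,.022);return [c[:,0].min()-obs3[0],c[:,0].max()-obs3[1],c[:,1].min()-obs3[2]]
r=least_squares(f,[.525,.127]);print('wrist flange',r.x,r.fun)
E
```

```text
side right [ 0.812 -0.584  0.003] down [-0.361 -0.506 -0.783]
wrist ring top [0.52472721 0.12707767 0.16509224] [-0.26253103  0.26253653  0.28912696 -0.32513285] rel TCP [-0.00122852  0.00109566  0.05553512]
wrist bore top [0.52470594 0.12739594 0.16562413] [-1.0389432   1.03895718  1.16751061 -1.25887114]
wrist flange [0.52394524 0.1280123 ] [-0.42615245  0.42618851  0.02339301]
```

View pics/s7z.png

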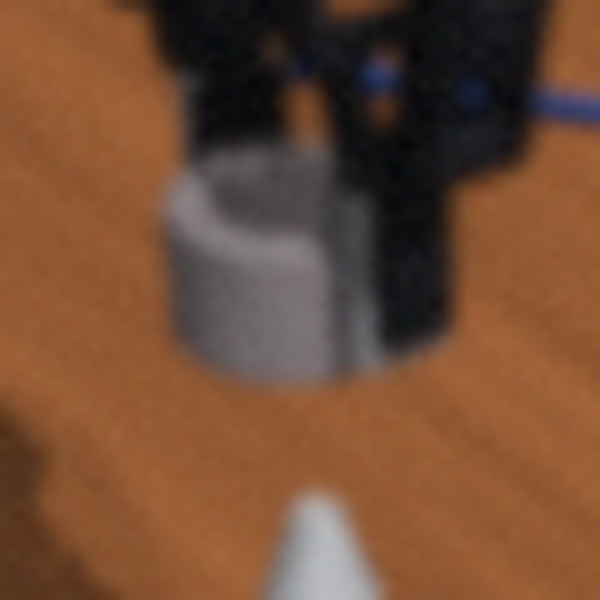

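The collar in the gripper is within about 1 mm of the post axis in both the wrist and side views. I'll lower it over the tip.

Emit:
send_rows:
  deltas:
    - [[0,0,0.006,0,0,0,0.3],[0,0,0.014,0,0,0,0.3],[0,0,0.022,0,0,0,0.3],[0,0,0.028,0,0,0,0.3],[0,0,0.033,0,0,0,0.3],[0,0,0.038,0,0,0,0.3],[0,0,0.043,0,0,0,0.3],[0,0,0.048,0,0,0,0.3],[0,0,0.053,0,0,0,0.3],[0,0,0.058,0,0,0,0.3],[0,0,0.06,0,0,0,0.3],[0,0,0.06,0,0,0,0.3]]

```text
time: 12.4
eef_pos: [0.5257, 0.1268, 0.0491]
ee_rot: [[-1.0, 0.001, -0.001], [0.001, 1.0, -0.0], [0.001, -0.0, -1.0]]
force: [-0.2, -0.5, -2.0]
grip_width: 0.0495
```

```bash
python3 - <<'E'
from h import *
s=arm.sense();print(s['eef_pos'],s['force'],s['grip_width'],s['time'])
d=snap('wrist','w8.png');e=snap('side','s8.png')
a=cv2.imread('pics/s8.png')[100:210,230:350];b=cv2.imread('pics/w8.png')
cv2.imwrite('pics/s8c.png',np.hstack([cv2.resize(a,(400,400),interpolation=cv2.INTER_CUBIC),cv2.resize(b[130:330,220:420],(400,400))]))
E
```

```text
[0.52570461 0.12678169 0.04909171] [-0.20723379 -0.52179081 -2.00090967] 0.04946321459601242 12.4
```

View pics/s8c.png

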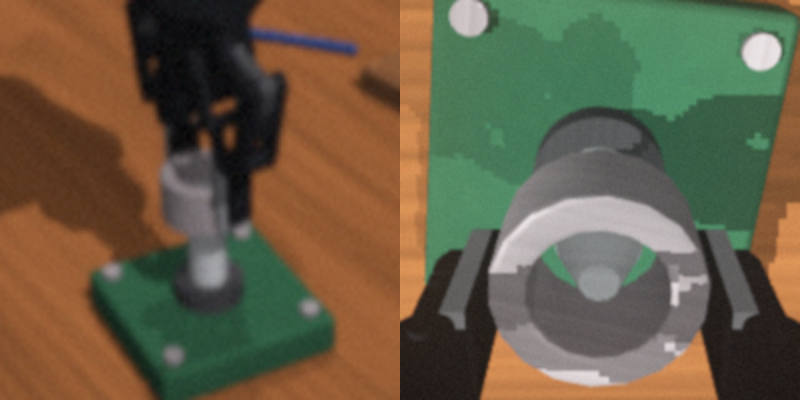

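The post tip shows inside the bore at (600,280) in the crop, centred and with no contact force. I'll keep going slowly.

Emit:
send_rows:
  deltas:
    - [[0,0,0.003,0,0,0,0.3],[0,0,0.007,0,0,0,0.3],[0,0,0.011,0,0,0,0.3],[0,0,0.015,0,0,0,0.3],[0,0,0.019,0,0,0,0.3],[0,0,0.023,0,0,0,0.3],[0,0,0.027,0,0,0,0.3],[0,0,0.03,0,0,0,0.3],[0,0,0.033,0,0,0,0.3],[0,0,0.035,0,0,0,0.3],[0,0,0.036,0,0,0,0.3],[0,0,0.037,0,0,0,0.3],[0,0,0.037,0,0,0,0.3]]

```text
time: 13.8
eef_pos: [0.5259, 0.1268, 0.0125]
ee_rot: [[-1.0, 0.001, 0.0], [0.001, 1.0, 0.0], [-0.0, 0.0, -1.0]]
force: [0.1, 0.4, -2.7]
grip_width: 0.0494
```

Emit:
send_rows:
  deltas:
    - [[0,0,0.0008,0,0,0,0.3],[0,0,0.0016,0,0,0,0.3],[0,0,0.0016,0,0,0,0.3]]

```text
time: 14.1
eef_pos: [0.5258, 0.1268, 0.0108]
ee_rot: [[-1.0, 0.001, -0.0], [0.001, 1.0, 0.0], [0.0, 0.0, -1.0]]
force: [0.9, 0.6, -2.0]
grip_width: 0.0495
```

Emit:
send_rows:
  deltas:
    - [[0,0,0.0008,0,0,0,0.3],[0,0,0.0016,0,0,0,0.3],[0,0,0.0016,0,0,0,0.3]]

```text
time: 14.4
eef_pos: [0.5258, 0.1268, 0.0091]
ee_rot: [[-1.0, 0.001, -0.0], [0.001, 1.0, 0.0], [0.0, 0.0, -1.0]]
force: [-0.4, -0.5, -2.6]
grip_width: 0.049
```

Emit:
send_rows:
  deltas:
    - [[0,0,0.0008,0,0,0,0.3],[0,0,0.0014,0,0,0,0.3],[0,0,0.0014,0,0,0,0.3]]

```text
time: 14.7
eef_pos: [0.5259, 0.1268, 0.0078]
ee_rot: [[-1.0, 0.001, -0.0], [0.001, 1.0, 0.0], [0.0, 0.0, -1.0]]
force: [0.4, -0.9, -2.2]
grip_width: 0.0495
```

Emit:
send_rows:
  deltas:
    - [[0,0,0.0008,0,0,0,0.3],[0,0,0.0014,0,0,0,0.3],[0,0,0.0014,0,0,0,0.3]]

```text
time: 15.0
eef_pos: [0.526, 0.1268, 0.0067]
ee_rot: [[-1.0, 0.001, 0.0], [0.001, 1.0, 0.0], [-0.0, 0.0, -1.0]]
force: [-0.8, -0.9, -0.2]
grip_width: 0.0491
```

```bash
python3 - <<'E'
from h import *
s=arm.sense();print(s['eef_pos'],s['force'],s['grip_width'],s['time'])
e=snap('side','s9.png')
a=cv2.imread('pics/s9.png')[120:210,250:340];cv2.imwrite('pics/s9c.png',cv2.resize(a,(590,590),interpolation=cv2.INTER_CUBIC))
E
```

```text
[0.52595656 0.12681304 0.00671926] [-0.77680776 -0.87415021 -0.20685568] 0.04905579778393523 15.0
```

View pics/s9c.png

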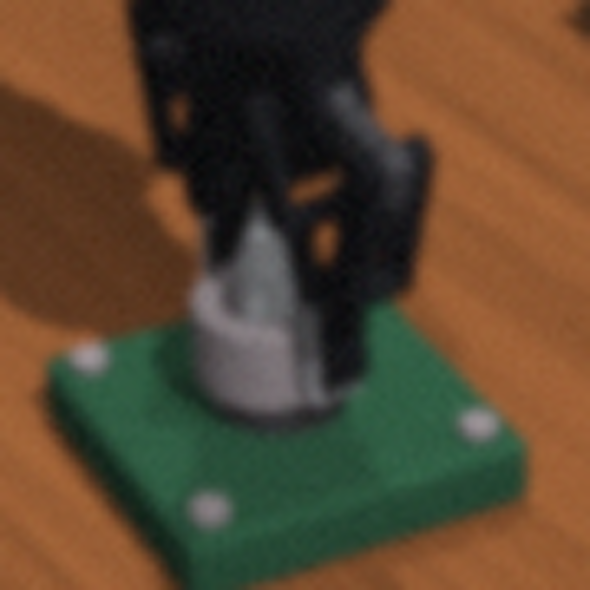

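The force rose from −2.2 to −0.2 N at TCP 6.7 mm, which is where the flange should be. One more small step to confirm, then I'll release.

Emit:
send_rows:
  deltas:
    - [[0,0,0.0005,0,0,0,0.3],[0,0,0.001,0,0,0,0.3],[0,0,0.001,0,0,0,0.3]]

```text
time: 15.35
eef_pos: [0.526, 0.1269, 0.0067]
ee_rot: [[-1.0, 0.001, 0.0], [0.001, 1.0, 0.0], [-0.0, 0.0, -1.0]]
force: [-7.0, -0.6, 8.1]
grip_width: 0.0495
```

Emit:
send_rows:
  deltas:
    - [[0,0,-0.001,0,0,0,0.65],[0,0,-0.001,0,0,0,0.75],[0,0,-0.001,0,0,0,0.9],[0,0,-0.001,0,0,0,0.9],[0,0,-0.001,0,0,0,0.9]]

```text
time: 15.85
eef_pos: [0.5259, 0.1268, 0.0064]
ee_rot: [[-1.0, 0.001, -0.0], [0.001, 1.0, 0.0], [0.0, 0.0, -1.0]]
force: [-1.0, 0.0, 0.1]
grip_width: 0.0769
```

Emit:
send_rows:
  deltas:
    - [[0,0,-0.005,0,0,0,0.9],[0,0,-0.015,0,0,0,0.9],[0,0,-0.03,0,0,0,0.9],[0,0,-0.05,0,0,0,0.9],[0,0,-0.075,0,0,0,0.9],[0,0,-0.1,0,0,0,0.9],[0,0,-0.115,0,0,0,0.9],[0,0,-0.12,0,0,0,0.9],[0,0,-0.12,0,0,0,0.9]]

```text
time: 16.75
eef_pos: [0.5261, 0.1268, 0.1271]
ee_rot: [[-1.0, 0.001, 0.001], [0.001, 1.0, 0.0], [-0.001, 0.0, -1.0]]
force: [0.1, 0.9, -0.1]
grip_width: 0.0771
```

```bash
python3 - <<'E'
from h import *
s=arm.sense();print(s['eef_pos'],s['force'],s['grip_width'],s['time'])
e=snap('side','s10.png');d=snap('wrist','w10.png')
a=cv2.imread('pics/s10.png')[120:210,250:340];b=cv2.imread('pics/w10.png')
cv2.imwrite('pics/s10c.png',np.hstack([cv2.resize(a,(400,400),interpolation=cv2.INTER_CUBIC),cv2.resize(b[100:300,220:420],(400,400))]))
E
```

```text
[0.52614893 0.12684409 0.1271191 ] [ 0.06321917  0.92822035 -0.13968423] 0.0770896821343752 16.75
```

View pics/s10c.png

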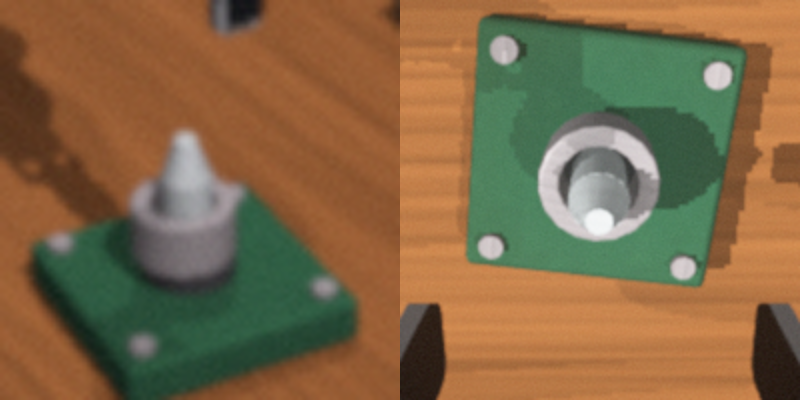

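Steel is home and level on the flange, and the post is clear. Next is the brass collar.

Emit:
send_rows:
  deltas:
    - [[0.003,-0.015,0,0,0,0,0.9],[0.008,-0.045,0,0,0,0,1],[0.015,-0.085,0,0,0,0,1],[0.022,-0.125,0,0,0,0,1],[0.029,-0.165,0,0,0,0,1],[0.036,-0.205,0,0,0,0,1],[0.043,-0.245,0,0,0,0,1],[0.05,-0.285,0.005,0,0,0,1],[0.057,-0.325,0.015,0,0,0,1],[0.063,-0.355,0.025,0,0,0,1],[0.066,-0.37,0.035,0,0,0,1],[0.0665,-0.3765,0.04,0,0,0,1],[0.0665,-0.3765,0.04,0,0,0,1],[0.0665,-0.3765,0.04,0,0,0,1]]

```text
time: 18.25
eef_pos: [0.4594, -0.2487, 0.0866]
ee_rot: [[-1.0, -0.0, 0.0], [-0.0, 1.0, 0.0], [-0.0, 0.0, -1.0]]
force: [-0.1, 1.0, -0.2]
grip_width: 0.0852
```

```bash
python3 - <<'E'
from h import *
s=arm.sense();print(s['eef_pos'],s['force'],s['grip_width'],s['time'])
d=snap('wrist','w11.png');t=arm.get_image('top')
x,y=.4595,-.2495
c=proj(d,(x,y,.012)).round().astype(int);print(c)
m=colmask(d['color'],'brass',(c[0]-50,c[1]-50,c[0]+50,c[1]+50));print(m.sum(),fitring(d,m,x,y,0,.024))
im=d['color'][:,:,::-1].copy();im[m>0]=im[m>0]//2+np.array([0,127,0],np.uint8)
cv2.imwrite('pics/w11m.png',im)
E
```

```text
[ 0.45943329 -0.24869869  0.08657906] [-0.11904321  0.9649453  -0.15442276] 0.0852403906446878 18.25
[317 190]
3014 (array([ 0.45992225, -0.24872332]), np.float64(0.9573293072965295))
```

View pics/w11m.png

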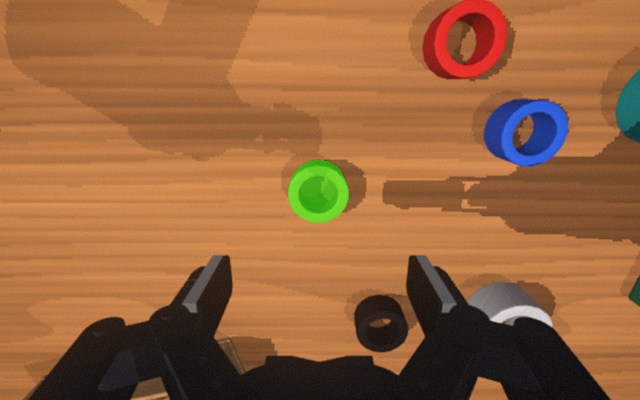

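Emit:
send_rows:
  deltas:
    - [[-0.0003,0,0.015,0,0,0,1],[-0.0003,0,0.04,0,0,0,1],[-0.0003,0,0.065,0,0,0,1],[-0.0003,0,0.085,0,0,0,1],[-0.0003,0,0.1,0,0,0,1],[-0.0003,0,0.11,0,0,0,1],[-0.0003,0,0.115,0,0,0,1],[-0.0003,0,0.1175,0,0,0,1],[-0.0003,0,0.118,0,0,0,0.85],[-0.0003,0,0.118,0,0,0,0.7],[-0.0003,0,0.118,0,0,0,0.65]]

```text
time: 19.45
eef_pos: [0.4598, -0.2499, -0.0309]
ee_rot: [[-1.0, 0.001, 0.001], [0.001, 1.0, -0.001], [-0.001, -0.001, -1.0]]
force: [0.1, 0.9, 0.7]
grip_width: 0.0555
```

Emit:
send_rows:
  deltas:
    - [[0,0,0,0,0,0,0.6],[0,0,0,0,0,0,0.5],[0,0,0,0,0,0,0.4],[0,0,0,0,0,0,0.3],[0,0,0,0,0,0,0.3],[0,0,0,0,0,0,0.3]]
  newtons: 40

```text
time: 20.05
eef_pos: [0.4598, -0.2496, -0.0306]
ee_rot: [[-1.0, 0.001, 0.001], [0.001, 1.0, 0.0], [-0.001, 0.0, -1.0]]
force: [-1.6, 1.3, 4.8]
grip_width: 0.0492
```

Emit:
send_rows:
  deltas:
    - [[0,0,-0.002,0,0,0,0.3],[0,0,-0.006,0,0,0,0.3],[0,0,-0.015,0,0,0,0.3],[0,0,-0.03,0,0,0,0.3],[0,0,-0.05,0,0,0,0.3],[0,0,-0.075,0,0,0,0.3],[0,0,-0.1,0,0,0,0.3],[0,0,-0.12,0,0,0,0.3],[0,0,-0.137,0,0,0,0.3],[0,0,-0.143,0,0,0,0.3],[0,0,-0.143,0,0,0,0.3]]

```text
time: 21.15
eef_pos: [0.4598, -0.2499, 0.1124]
ee_rot: [[-1.0, 0.001, 0.002], [0.001, 1.0, -0.001], [-0.002, -0.001, -1.0]]
force: [0.1, -0.4, -3.7]
grip_width: 0.049
```

```bash
python3 - <<'E'
from h import *
s=arm.sense();print(s['eef_pos'],s['force'],s['grip_width'],s['time'])
e=snap('side','s12.png');d=snap('wrist','w12.png')
a=cv2.imread('pics/s12.png')[160:320,290:450];b=cv2.imread('pics/w12.png')
cv2.imwrite('pics/s12c.png',np.hstack([cv2.resize(a,(400,400),interpolation=cv2.INTER_CUBIC),cv2.resize(b[130:330,220:420],(400,400))]))
print('to go tool x,y',-(.5258-s['eef_pos'][0]),.1268-s['eef_pos'][1])
E
```

```text
[ 0.45977305 -0.24990284  0.11243801] [ 0.06911818 -0.35674586 -3.6885359 ] 0.048994896907686956 21.15
to go tool x,y -0.06602694994817015 0.37670284158238115
```

View pics/s12c.png

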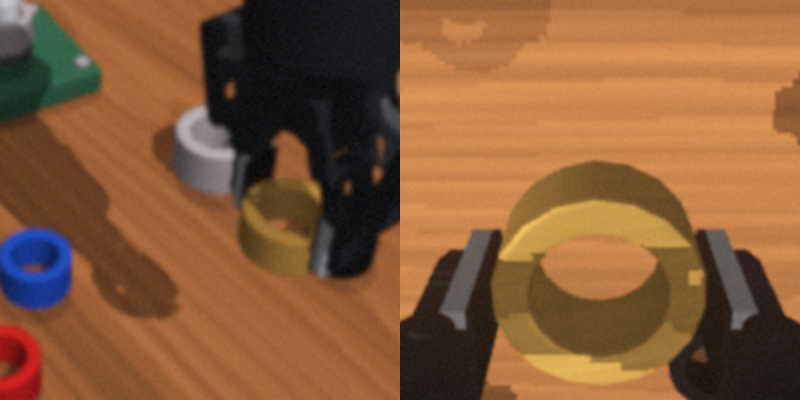

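Brass is held just as steel was, at the same place between the pads. I'll carry it over the post.

Emit:
send_rows:
  deltas:
    - [[-0.003,0.015,0,0,0,0,0.3],[-0.007,0.04,0,0,0,0,0.3],[-0.013,0.075,0,0,0,0,0.3],[-0.019,0.11,0,0,0,0,0.3],[-0.025,0.145,0,0,0,0,0.3],[-0.031,0.18,0,0,0,0,0.3],[-0.037,0.215,0,0,0,0,0.3],[-0.043,0.25,0,0,0,0,0.3],[-0.049,0.285,0,0,0,0,0.3],[-0.055,0.315,0,0,0,0,0.3],[-0.06,0.343,0,0,0,0,0.3],[-0.064,0.363,0,0,0,0,0.3],[-0.066,0.374,0,0,0,0,0.3],[-0.066,0.3767,0,0,0,0,0.3],[-0.066,0.3767,0,0,0,0,0.3],[-0.066,0.3767,0,0,0,0,0.3]]

```text
time: 22.85
eef_pos: [0.5255, 0.1262, 0.1113]
ee_rot: [[-1.0, 0.002, -0.0], [0.002, 1.0, -0.0], [0.0, -0.0, -1.0]]
force: [0.8, 0.7, -2.0]
grip_width: 0.0486
```

```bash
python3 - <<'E'
from h import *
s=arm.sense();print(s['eef_pos'],s['force'],s['grip_width'],s['time'])
e=snap('side','s13.png');d=snap('wrist','w13.png')
a=cv2.imread('pics/s13.png')[90:210,230:350];b=cv2.imread('pics/w13.png')
cv2.imwrite('pics/s13c.png',np.hstack([cv2.resize(a,(400,400),interpolation=cv2.INTER_CUBIC),cv2.resize(b[130:330,220:420],(400,400))]))
E
```

```text
[0.52551963 0.12620385 0.11131153] [ 0.79284655  0.71917909 -1.96616075] 0.04858245221877959 22.85
```

View pics/s13c.png

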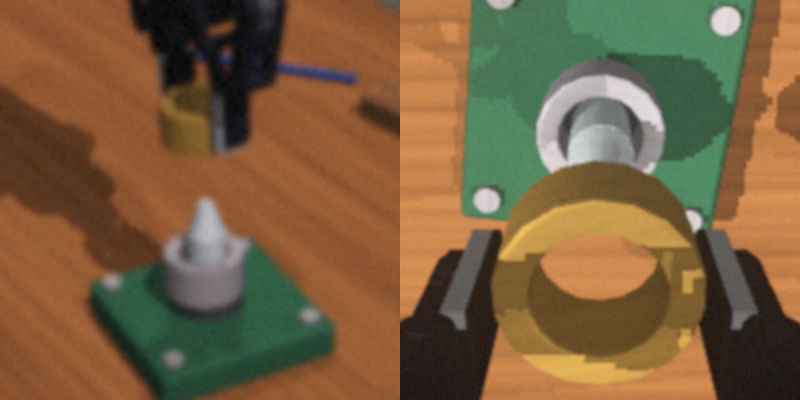

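Emit:
send_rows:
  deltas:
    - [[0,0,0.006,0,0,0,0.3],[0,0,0.014,0,0,0,0.3],[0,0,0.022,0,0,0,0.3],[0,0,0.028,0,0,0,0.3],[0,0,0.033,0,0,0,0.3],[0,0,0.038,0,0,0,0.3],[0,0,0.043,0,0,0,0.3],[0,0,0.048,0,0,0,0.3],[0,0,0.053,0,0,0,0.3],[0,0,0.057,0,0,0,0.3],[0,0,0.06,0,0,0,0.3],[0,0,0.06,0,0,0,0.3]]

```text
time: 24.15
eef_pos: [0.5255, 0.127, 0.051]
ee_rot: [[-1.0, 0.001, -0.001], [0.001, 1.0, -0.0], [0.001, -0.0, -1.0]]
force: [0.2, -0.4, -2.5]
grip_width: 0.0491
```

```bash
python3 - <<'E'
from h import *
s=arm.sense();print(s['eef_pos'],s['force'],s['grip_width'],s['time'])
e=snap('side','s14.png');d=snap('wrist','w14.png')
a=cv2.imread('pics/s14.png')[100:210,230:350];b=cv2.imread('pics/w14.png')
cv2.imwrite('pics/s14c.png',np.hstack([cv2.resize(a,(400,400),interpolation=cv2.INTER_CUBIC),cv2.resize(b[130:330,220:420],(400,400))]))
E
```

```text
[0.52545379 0.12695908 0.05099022] [ 0.21933723 -0.4205109  -2.49863759] 0.049051416408738696 24.15
```

View pics/s14c.png

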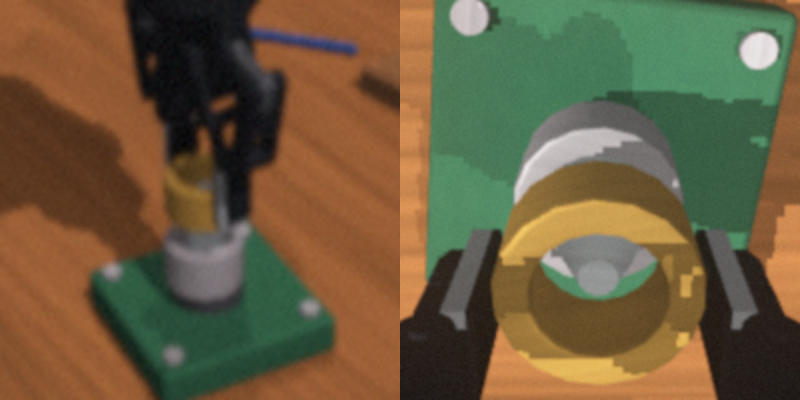

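The post is centred in the brass bore, with no contact. Lowering on.

Emit:
send_rows:
  deltas:
    - [[0,0,0.002,0,0,0,0.3],[0,0,0.005,0,0,0,0.3],[0,0,0.008,0,0,0,0.3],[0,0,0.011,0,0,0,0.3],[0,0,0.013,0,0,0,0.3],[0,0,0.014,0,0,0,0.3],[0,0,0.014,0,0,0,0.3]]

```text
time: 24.95
eef_pos: [0.5256, 0.127, 0.0373]
ee_rot: [[-1.0, 0.001, -0.0], [0.001, 1.0, 0.0], [0.0, 0.0, -1.0]]
force: [0.5, 0.2, -1.7]
grip_width: 0.049
```

Emit:
send_rows:
  deltas:
    - [[0,0,0.0007,0,0,0,0.3],[0,0,0.0014,0,0,0,0.3],[0,0,0.0014,0,0,0,0.3]]

```text
time: 25.25
eef_pos: [0.5257, 0.127, 0.0361]
ee_rot: [[-1.0, 0.001, -0.0], [0.001, 1.0, 0.0], [0.0, 0.0, -1.0]]
force: [0.6, -0.6, -2.7]
grip_width: 0.0489
```

Emit:
send_rows:
  deltas:
    - [[0,0,0.0006,0,0,0,0.3],[0,0,0.0012,0,0,0,0.3],[0,0,0.0012,0,0,0,0.3]]

```text
time: 25.55
eef_pos: [0.5257, 0.127, 0.0348]
ee_rot: [[-1.0, 0.001, -0.0], [0.001, 1.0, 0.0], [0.0, 0.0, -1.0]]
force: [-0.2, -0.7, -1.8]
grip_width: 0.0491
```

Emit:
send_rows:
  deltas:
    - [[0,0,0.0006,0,0,0,0.3],[0,0,0.0012,0,0,0,0.3],[0,0,0.0012,0,0,0,0.3]]

```text
time: 25.85
eef_pos: [0.5259, 0.1271, 0.0344]
ee_rot: [[-1.0, 0.001, 0.001], [0.001, 1.0, 0.0], [-0.001, 0.0, -1.0]]
force: [-3.9, -0.1, 4.6]
grip_width: 0.0487
```

Emit:
send_rows:
  deltas:
    - [[0,0,0.0004,0,0,0,0.3],[0,0,0.0008,0,0,0,0.3],[0,0,0.0008,0,0,0,0.3]]

```text
time: 26.15
eef_pos: [0.526, 0.1271, 0.0344]
ee_rot: [[-1.0, 0.001, 0.001], [0.001, 1.0, 0.0], [-0.001, 0.0, -1.0]]
force: [-5.8, -1.4, 9.2]
grip_width: 0.0488
```

```bash
python3 - <<'E'
from h import *
s=arm.sense();print(s['eef_pos'],s['force'],s['grip_width'],s['time'])
e=snap('side','s15.png')
a=cv2.imread('pics/s15.png')[120:210,250:340];cv2.imwrite('pics/s15c.png',cv2.resize(a,(590,590),interpolation=cv2.INTER_CUBIC))
E
```

```text
[0.52599728 0.12705224 0.0343652 ] [-5.81746397 -1.41029328  9.20895955] 0.048800458413818595 26.15
```

View pics/s15c.png

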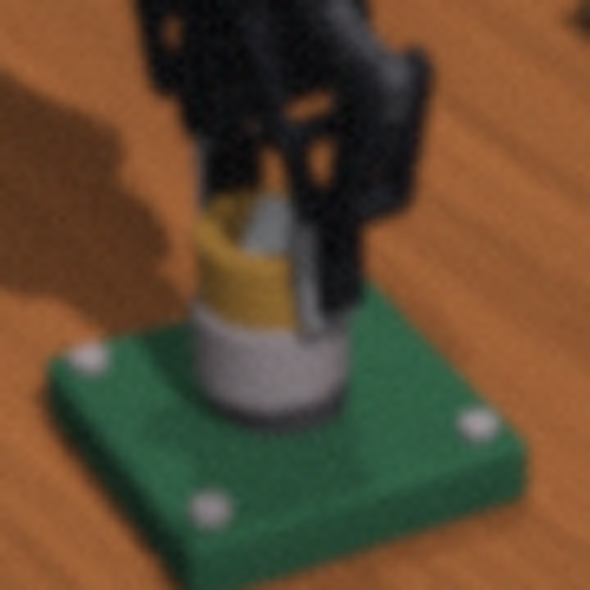

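The brass collar stopped at TCP 34.4 mm, exactly where its seat should be, with about 9 N on it. I'll release and back away.

Emit:
send_rows:
  deltas:
    - [[0,0,-0.0015,0,0,0,0.65],[0,0,-0.0015,0,0,0,0.75],[0,0,-0.0015,0,0,0,0.9],[0,0,-0.0015,0,0,0,0.9],[0,0,-0.0015,0,0,0,0.9]]

```text
time: 26.7
eef_pos: [0.5257, 0.127, 0.0342]
ee_rot: [[-1.0, 0.001, -0.0], [0.001, 1.0, 0.0], [0.0, 0.0, -1.0]]
force: [-0.5, -0.1, 0.1]
grip_width: 0.077
```

Emit:
send_rows:
  deltas:
    - [[0,0,-0.005,0,0,0,0.9],[0,0,-0.015,0,0,0,0.9],[0,0,-0.03,0,0,0,0.9],[0,0,-0.05,0,0,0,0.9],[0,0,-0.075,0,0,0,0.9],[0,0,-0.095,0,0,0,0.9],[0.02,0,-0.11,0,0,0,0.9],[0.045,0,-0.12,0,0,0,0.9],[0.07,0,-0.12,0,0,0,0.9],[0.075,0,-0.12,0,0,0,0.9],[0.075,0,-0.12,0,0,0,0.9]]

```text
time: 27.8
eef_pos: [0.4509, 0.1272, 0.1557]
ee_rot: [[-1.0, 0.0, 0.002], [0.0, 1.0, 0.0], [-0.002, 0.0, -1.0]]
force: [0.7, 0.3, -0.6]
grip_width: 0.0768
```

```bash
python3 - <<'E'
from h import *
s=arm.sense();print(s['eef_pos'],s['force'],s['grip_width'],s['time'])
e=snap('side','s16.png');d=snap('wrist','w16.png');t=snap('top','t16.png')
im=e['color'][:,:,::-1].copy(); im=cv2.resize(im,None,fx=5,fy=5,interpolation=cv2.INTER_CUBIC)
for z in(.037,.065,.089):
    q=np.array([proj(e,(.5257+.025*np.cos(a),.1275+.025*np.sin(a),z)) for a in np.linspace(0,6.28,50)])*5+2
    cv2.polylines(im,[np.round(q*16).astype(np.int32)],True,(0,0,255),1,cv2.LINE_AA,shift=4)
a=cv2.resize(e['color'][120:210,250:340,::-1],(400,400),interpolation=cv2.INTER_CUBIC)
cv2.imwrite('pics/s16c.png',np.hstack([a,cv2.resize(im[600:1050,1250:1700],(400,400))]))
E
```

```text
[0.45086208 0.12717259 0.15566009] [ 0.72874372  0.28350267 -0.58299992] 0.07679804029644467 27.8
```

View pics/s16c.png

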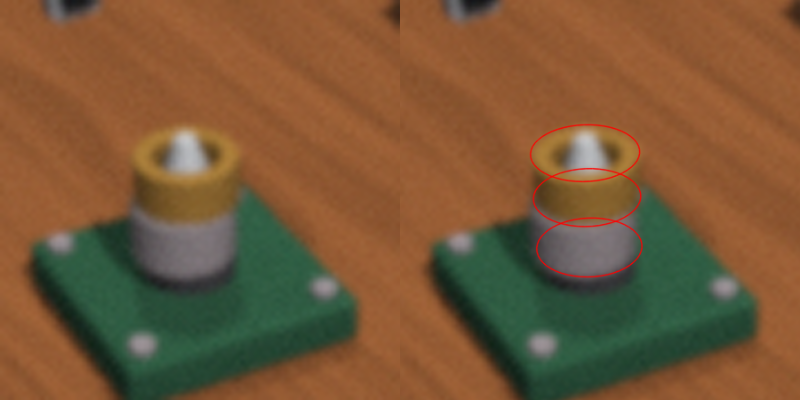

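View pics/w16.png

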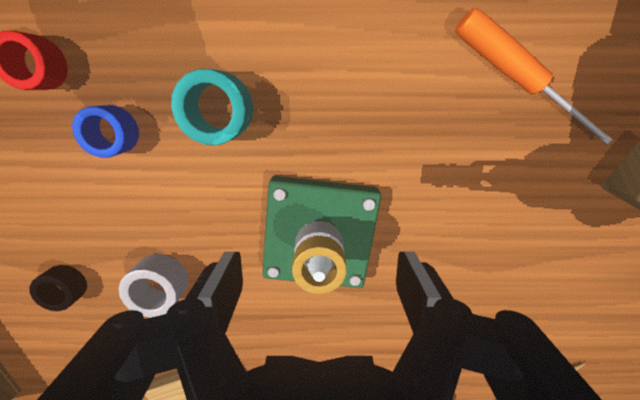

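View pics/t16.png

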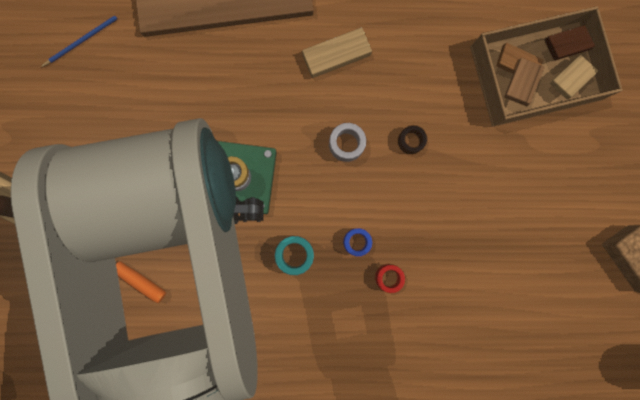

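The brass collar sits level and flush on the steel one (side crop: seam at y≈215, flange under the steel at y≈280). The post tip shows in the bore, the black and other rings are where they were, and the gripper is clear. Handing in.

```bash
python3 -c "
from plant import arm
print(arm.sign_off())"
```

```text
the job is handed in; nothing more can be done
None
```

I threaded the small bare steel collar onto the post down to the flange, then the brass collar on top of it, and handed the job in at about 28 s.

**Seating:** Each collar was lowered in small steps under grip. Steel stopped at a TCP reading of 6.7 mm and brass at 34.4 mm, where their seats should be, and each took about 8–9 N before I let go. The last side and wrist pictures show both collars level and flush on the post, with the gripper clear. The black collar and the other rings are where they started.

**What disagreed:**
- **First grasp missed:** the first grasp closed above the ring. The real fingertips were about 35–40 mm higher than the reported TCP with the fingers closed to 50 mm or less, and about 53 mm when open. The task text gave 13 mm for open.
- **Second grasp pressed the bench:** it pushed the fingertips onto the bench with about 32 N, so I released and regripped higher. That is under the 40 N limit, but I only read the force at the end of each move, so I can't rule out a higher peak.
- **Camera fits:** the wrist camera's fit of the held ring differed by a few millimetres in height from the contact readings. I relied on the contact force for the final seating.

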